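# Click the food warmer's dial round to the green dot

### The job

Turn the big knurled dial of the white food warmer clockwise, by dragging it round with a fingertip, until it clicks in with its white line at the green dot, and leave it there. Press gently; do not pinch, lift or shift the warmer, and leave the mug on its plate and the honey jar and tin beside it where they stand.

Things in the scene. Friction and masses are not known exactly. Their poses are not given: they have to be found in the camera images.
- warmer: white food warmer standing loose on the worktop on rubber feet, 2.6 kg; housing 200 (x) x 360 (y) mm, its flat top 42 mm above the worktop. Origin: centre of the underside. Its x axis points to its back, away from the user, y along its length to the user's left, z up. A round dark steel warming plate, 132 mm across, top at z = 46 mm, lies at x = 0, y = +95 mm; the dial's axis stands upright at x = 0, y = -85 mm.
- dial_top (a point): centre of the dial's flat top face, on its upright axis. The dial is a disc 90 mm across and 15 mm high, knurled rim, dark rubber-faced top with a bare metal disc 32 mm across in the middle; at rest its top is 64 mm above the worktop and its underside 49 mm. It is sprung: pressed straight down it gives up to 6 mm, from about 2 N at first touch to about 9 N fully down, and comes back up when let go; it can be turned while pressed.
- dial_mark (a point): outer end of the white line on the dial's top face, 42 mm from the dial's axis; it turns with the dial.
- green_dot (a point): green dot, 16 mm across, on the warmer's housing, 76 mm from the dial's axis, straight behind it (+x of the warmer). Four smaller black dots mark the other settings on the same circle, 36 degrees apart: two on the left of the green one, two on the right.
- dial (a joint): angle of the dial in rad, growing clockwise seen from above. It clicks into five notches, at 0, 0.628, 1.257, 1.885 and 2.513, end stops just beyond the first and last; the white line is at the green dot at 1.257. It starts in the notch at 0 or at 0.628. Turning it out of a notch takes about 0.05 N m; let go between two notches it snaps into the nearer one. Rubbery, friction on a fingertip about 0.75 or more.
- mug: cream mug with a handle, 83 mm across (115 with its handle), 86 mm high, standing on the warming plate; top 132 mm above the worktop. Origin: centre of the underside. To be left alone.
- honey_jar: glass jar with a metal lid, 66 x 72 x 102 mm, standing on the worktop on one side of the warmer. Origin: centre of the underside. To be left alone.
- tin: food tin, 76 mm across, 58 mm high, standing on the worktop on the other side of the warmer. Origin: centre of the underside. To be left alone.

How it is judged:
On the way, in this order (a step that is already met when the one before it is completed fails the run):
1. a fingertip is on the dial (contact force between the fingers and warmer above 0.5 N), for 0.1 s.
2. the dial's white line has come round to the green dot (value of joint dial between 1.1 and 1.42 rad), for 0.2 s.
At the end, for the whole second after the job is handed in: The dial rests in the notch at the green dot (1.257 rad, within 0.1 rad); the warmer has not moved more than 20 mm (its green dot 25 mm), nor the mug more than 25 mm, nor the honey jar or the tin more than 20 mm (value of joint dial between 1.157 and 1.357 rad and velocity of joint dial between -0.1 and 0.1 rad/s and distance of each of warmer, honey_jar, tin from where it was at the start of the episode below 0.02 m and distance of each of green_dot, mug from where it was at the start of the episode below 0.025 m); the robot touches nothing.
It fails at once if the warmer or its dial is pinched or pressed with more than 25 N (contact force between the fingers and warmer above 25 N).
It fails at once if the warmer is lifted or tipped (height (world z) of warmer above 0.012 m or angle between warmer's own z axis and vertical above 0.1 rad).
It fails at once if the warmer is shifted more than 20 mm (its green dot 25 mm) (distance of warmer from where it was at the start of the episode above 0.02 m or distance of green_dot from where it was at the start of the episode above 0.025 m).
It fails at once if the mug, the honey jar or the tin is lifted, tipped or shifted (distance of mug from where it was at the start of the episode above 0.025 m or distance of any of honey_jar, tin from where it was at the start of the episode above 0.02 m or angle between any of mug, honey_jar, tin's own z axis and vertical above 0.25 rad).
It also fails if it takes over 38 s, if anything falls off the work surface, if the arm or the gripper's body presses on something with over 40 N, if the wrist force passes 120 N, or if a joint passes its speed limit or range.

### The arm

A 6-joint arm with a two-finger parallel gripper is mounted at the origin on a cart in front of the work surface, level with it; the furniture and walls round the work are solid. World frame = base frame: x ahead of the robot, y to its left, z up, the work surface at z = 0. Lengths are in m, angles in rad, forces in N, time in s.
With the tool pointing down it reaches from about 0.3 to 0.95 m from the base axis. Payload 3.1 kg.
Tool frame: the origin (TCP) lies at the very end of the fingers, on their centre line; the grasp point (between the pads) lies bot.tcp_to_grasp behind it (bot.tcp_to_grasp is the distance from the TCP to the grasp point, in m); z points along the fingers, y is the direction in which the jaws open and shut (so a half turn about z gives the same grasp; the last joint's range is limited). The gripper opens to 85 mm and grips with 20 to 120 N. Pads are 22 mm wide; open, the fingers measure 114 mm over their backs; the gripper's body (76 mm by 85 mm) begins 54 mm behind the grasp point. The pads swing forward as they close: fully open they stand 13 mm farther back than shut.
Start: joints at [-1.408, 0.308, 1.634, -0, 1.2, -0.07], TCP at [0.144, -0.608, 0.231] pointing down, gripper open.
Joint ranges: [-3.06, 3.06], [-0.79, 1.96], [0.05, 2.63], [-1.19, 4.34], [0.05, 2.64], [-2.94, 2.94]. Speed limits (rad/s): [2.79, 2.79, 3.14, 3.14, 3.14, 3.14].

### API

Orientations are given as a 3x3 rotation matrix whose columns are the frame's x, y, z axes.
In Python, from workcell import bot, imaging gives the robot as it stands.
- The arm moves only by the tool step_arm, never from a script. Its argument "moves" is a list that holds one entry, the list of rows, each a list of 7 numbers: the opening, from 0 (shut) to 1 (fully open), then the shift along the tool's x, y, z in mm, then the turn, a rotation vector about the tool's x, y, z in rad. In form: [[[grip, tx, ty, tz, ax, ay, az], ...]]. A call has 1 to 10 rows; each row is the pose to reach, as a shift and turn from the pose commanded when the call began, along the tool's axes at that moment; what a row does not reach only later rows make up. A row lasts 1/8 s, in which the tool goes at most 62.5 mm and 10.7 degrees, less where a joint would pass 70% of its speed; a pose out of reach is approached as far as the arm can. A call with a gripper value outside its range is refused whole. The fingers move at their own pace and stop on an object; the grip force is fixed at half the most. Time passes only in rows, so rows that repeat a pose let the fingers close. It gives the time, the measured TCP pose, the force and the opening at its end, in the units of the state.
- bot.state(): the state, without advancing time (a new reading comes with each control period).
- imaging.camera(name): name is "side" or "top"; returns the picture (420x560x3 uint8, red, green, blue); there is no depth.
- imaging.calibration(name): a dict with "fov_y" (degrees; the focal length in pixels is half the picture's height over the tangent of half this angle, whatever the lens; pixels are square), "cx", "cy" (the principal point, pixels), "k1" (the pictures are not rectified: a ray, as slopes to the right and down, at radius r is drawn at 1 + k1 r^2 times it, then the intrinsics apply), "pose" (4x4, takes a point from camera to world coordinates). Camera axes: x right, y up, looking along -z (the intrinsics and any distortion apply to the point x, -y, -z); pixel columns grow to the right and rows downward; lengths in m; the calibration is good to about 2 mm. A picture is of the moment at which its call begins. calibration takes no time and is no camera call.
- bot.hand_in(): hands the job in, once; it reports no verdict.
The state is a dict: "time_s": time; "q": joint angles; "qvel": joint speeds; "effort": joint torques, N m; "eef_pos": TCP position; "tool_rot": TCP orientation; "ft_force": force on the tool from outside, world axes, zero at the start; "ft_torque": the same for the moment, N m; "width": opening from 0.0 (shut) to 1.0 (fully open).
Only numpy, scipy, OpenCV 4.12 (cv2) and the standard library are available. Lean on these libraries where they do the work, as an engineer would, in place of code of your own. Each camera call takes 0.05 s, during which the arm holds its last target.

## Working session

There is one attempt and no reset: what is moved stays moved. The work goes in short steps, Python scripts to look and compute and a tool call to move; the robot and the scene stay as the last step left them, time stands still between calls to the robot, and variables do not carry over. Pictures are saved under pics/ and viewed, and the job is handed in when it is done.

Besides the shell and the picture viewer there is one more tool, called after "Request:" as name(argument=value, ...) on one line, values as JSON. step_arm: Moves the arm, as the interface text tells. Its arguments: {"type":"object","properties":{"moves":{"type":"array"}},"required":["moves"]}

```bash
mkdir -p pics; ls; python3 - <<'E'
from workcell import bot, imaging
import cv2
for n in ("top","side"):
    im=imaging.camera(n); cv2.imwrite(f"pics/{n}0.png",im[:,:,::-1]); print(n,imaging.calibration(n))
s=bot.state(); print(s); print(bot.tcp_to_grasp)
E
```

```text
pics
top {'fov_y': 43.1116110288047, 'cx': 268.1766944829072, 'cy': 209.58860082067892, 'k1': -0.15001273773169316, 'pose': array([[-0.00259264,  0.78121962, -0.6242509 , -0.57606237],
       [-0.99992388, -0.00955565, -0.00780555,  0.00953684],
       [-0.01206297,  0.62418314,  0.78118493,  1.51306545],
       [ 0.        ,  0.        ,  0.        ,  1.        ]])}
side {'fov_y': 51.57692171606847, 'cx': 277.03629004605534, 'cy': 209.97830496801038, 'k1': -0.11585972967700678, 'pose': array([[-0.65556049,  0.37321935, -0.65646612, -0.42474148],
       [-0.75498108, -0.34191561,  0.55955096,  0.84700956],
       [-0.01562077,  0.862439  ,  0.50591991,  0.80145289],
       [ 0.        ,  0.        ,  0.        ,  1.        ]])}
{'time_s': 0.1, 'q': array([-1.40767117e+00,  3.08968187e-01,  1.63506841e+00,  2.31943993e-05,
        1.19973137e+00, -6.97054941e-02]), 'qvel': array([ 0.00083183,  0.00019692, -0.00343918, -0.00071604,  0.00178586,
        0.00047241]), 'effort': array([-5.93666300e-04, -4.16408443e+01, -2.77644235e+01, -1.04994742e-04,
        4.00786332e-03, -7.72833658e-06]), 'eef_pos': array([ 0.14406047, -0.60738626,  0.23012628]), 'tool_rot': array([[ 9.73019145e-01,  2.30724148e-01, -3.31948056e-04],
       [ 2.30724322e-01, -9.73016786e-01,  2.14994709e-03],
       [ 1.73053681e-04, -2.16852817e-03, -9.99997634e-01]]), 'ft_force': array([-0.04177578,  0.6519583 , -1.04861825]), 'ft_torque': array([ 0.03522636, -0.04057373,  0.00554208]), 'width': 0.9965205561760679}
0.0187
```

View pics/top0.png

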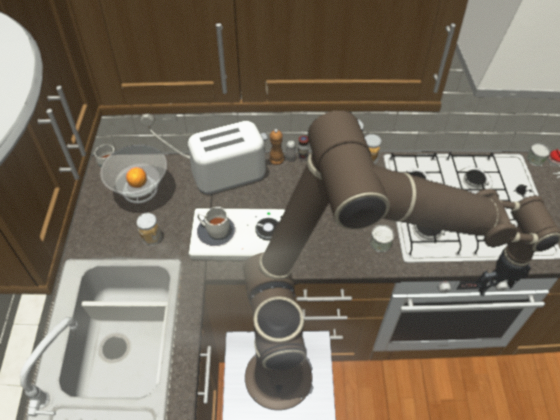

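View pics/side0.png

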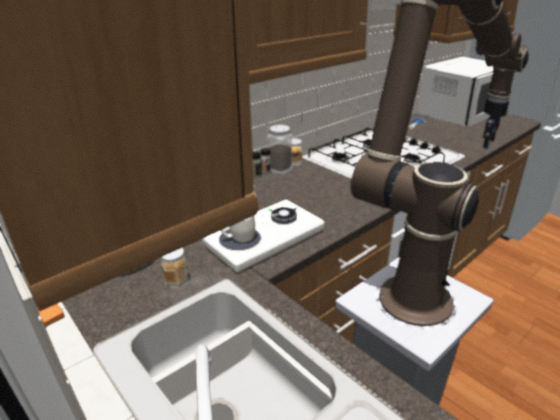

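```bash
cat > h.py <<'E'
import numpy as np, cv2
from workcell import bot, imaging
def cal(n):
    c=imaging.calibration(n); f=210/np.tan(np.radians(c['fov_y']/2)); return c,f
def ray(n,u,v):
    c,f=cal(n); K=np.array([[f,0,c['cx']],[0,f,c['cy']],[0,0,1]])
    p=cv2.undistortPoints(np.array([[[u,v]]],float),K,np.array([c['k1'],0,0,0]))[0,0]
    T=c['pose']; return T[:3,3],T[:3,:3]@np.array([p[0],-p[1],-1])
def onz(n,u,v,z):
    o,d=ray(n,u,v); return o+d*(z-o[2])/d[2]
def proj(n,P):
    c,f=cal(n); T=c['pose']; q=T[:3,:3].T@(np.array(P)-T[:3,3]); a,b=q[0]/-q[2],-q[1]/-q[2]; k=1+c['k1']*(a*a+b*b)
    return c['cx']+f*a*k, c['cy']+f*b*k
E
python3 - <<'E'
import cv2
a=cv2.imread('pics/top0.png')[190:275,180:310]; cv2.imwrite('pics/topc.png',cv2.resize(a,None,fx=6,fy=6,interpolation=cv2.INTER_CUBIC))
a=cv2.imread('pics/side0.png')[190:270,200:330]; cv2.imwrite('pics/sidec.png',cv2.resize(a,None,fx=6,fy=6,interpolation=cv2.INTER_CUBIC))
E
```

```text
(no output)
```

View pics/topc.png

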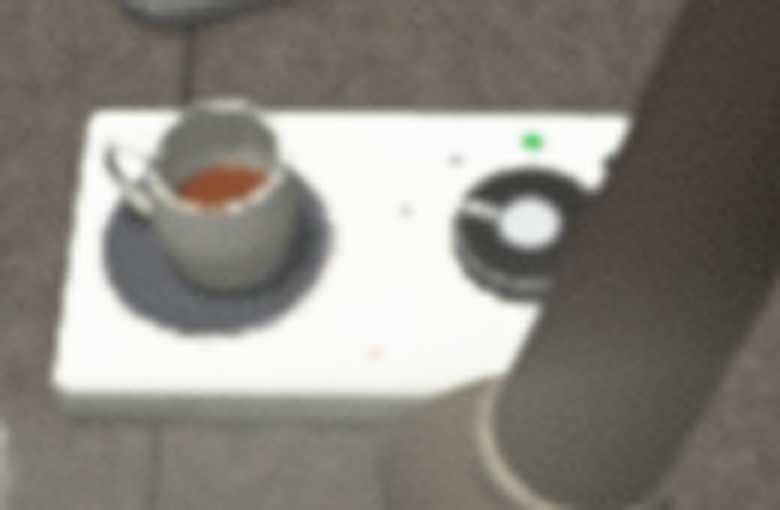

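View pics/sidec.png

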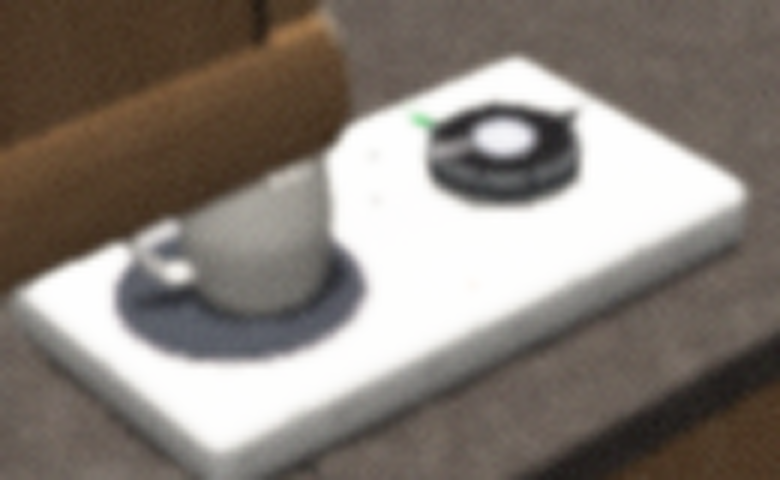

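```bash
python3 - <<'E'
from h import *
import cv2
for n,f,(x0,y0) in (("top","pics/top0.png",(180,190)),("side","pics/side0.png",(200,190))):
    a=cv2.imread(f).astype(int); b,g,r=a[...,0],a[...,1],a[...,2]
    w=(g-np.maximum(r,b)); w[w<25]=0; ys,xs=np.nonzero(w); k=(xs>x0)&(xs<x0+130)&(ys>y0)&(ys<y0+80); ww=w[ys[k],xs[k]]
    if k.any(): u=(xs[k]*ww).sum()/ww.sum(),(ys[k]*ww).sum()/ww.sum(); print(n,'green',u,onz(n,*u,.042))
def T(x,y): return ((x+.5)/6-.5+180,(y+.5)/6-.5+190)
def S(x,y): return ((x+.5)/6-.5+200,(y+.5)/6-.5+190)
print('disc',onz('top',*T(530,223),.064),onz('side',*S(504,137),.064))
print('mark',onz('top',*T(467,207),.064),onz('side',*S(440,152),.064))
print('corners',[onz('top',*T(*p),.042).round(4) for p in ((92,110),(632,112),(52,385))])
print('corners side',[onz('side',*S(*p),.042).round(4) for p in ((520,55),(745,195),(215,450),(15,297))])
print('mug top',onz('top',*T(220,150),.132))
for p in ((148,222),(383,232)): print(onz('top',*p,.08 if p[0]<200 else .058))
E
```

```text
top green (np.float64(268.2277992277992), np.float64(213.05405405405406)) [0.58384316 0.02409605 0.042     ]
side green (np.float64(269.78680203045684), np.float64(209.59390862944161)) [0.57964311 0.02383449 0.042     ]
disc [0.50717242 0.02509429 0.064     ] [0.5053795  0.02583547 0.064     ]
mark [0.51895663 0.06094482 0.064     ] [0.51706408 0.06244295 0.064     ]
corners [array([0.6103, 0.2857, 0.042 ]), array([ 0.6048, -0.0352,  0.042 ]), array([0.4138, 0.2919, 0.042 ])]
corners side [array([ 0.5987, -0.07  ,  0.042 ]), array([ 0.3973, -0.0547,  0.042 ]), array([0.4082, 0.2971, 0.042 ]), array([0.5833, 0.2978, 0.042 ])]
mug top [0.50849485 0.19530716 0.132     ]
[0.51972126 0.43572808 0.08      ]
[ 0.48429182 -0.36642829  0.058     ]
```

Request:
step_arm(moves=[[[0,40,-40,0,0,0,-0.15],[0,80,-80,0,0,0,-0.3],[0,120,-120,0,0,0,-0.45],[0,160,-160,0,0,0,-0.6],[0,200,-200,0,0,0,-0.75],[0,240,-240,0,0,0,-0.9],[0,280,-280,0,0,0,-1.05],[0,320,-320,0,0,0,-1.2],[0,360,-360,0,0,0,-1.35],[0,400,-400,0,0,0,-1.5]]])

```text
time_s: 1.35
eef_pos: [0.4416, -0.1249, 0.2311]
tool_rot: [[-0.166, 0.986, 0.0], [0.986, 0.166, -0.0], [-0.0, 0.0, -1.0]]
ft_force: [0.5, -1.0, 0.0]
width: -0.003
```

Request:
step_arm(moves=[[[0,30,27,0,0,0,-0.12],[0,60,54,0,0,0,-0.24],[0,90,81,20,0,0,-0.36],[0,110,102,50,0,0,-0.466],[0,110,102,90,0,0,-0.466],[0,110,102,120,0,0,-0.466],[0,110,102,130,0,0,-0.466],[0,110,102,130,0,0,-0.466],[0,110,102,130,0,0,-0.466]]])

```text
time_s: 2.48
eef_pos: [0.5253, -0.0019, 0.1027]
tool_rot: [[-0.587, 0.809, 0.003], [0.809, 0.587, -0.0], [-0.002, 0.002, -1.0]]
ft_force: [0.3, -0.3, -0.4]
width: -0.002
```

```bash
python3 - <<'E'
from h import *
for n in ("top","side"):
    im=imaging.camera(n)[:,:,::-1]; cv2.imwrite(f"pics/{n}1.png",im)
    x0,y0=(180,170) if n=="top" else (200,160)
    cv2.imwrite(f"pics/{n}1c.png",cv2.resize(im[y0:y0+100,x0:x0+130],None,fx=6,fy=6,interpolation=cv2.INTER_CUBIC))
s=bot.state(); print(s['eef_pos'],s['q'],s['ft_force'],s['time_s']); print(proj('top',s['eef_pos']),proj('side',s['eef_pos']))
E
```

```text
[ 0.52534527 -0.00187081  0.10285418] [-8.64555975e-02  2.81797293e-01  1.96287000e+00 -5.45056175e-06
  8.93805051e-01 -7.14275845e-01] [-0.23044832  0.98251957  0.4697037 ] 2.575
(np.float64(275.77174965926133), np.float64(215.4358004005364)) (np.float64(285.7034989750279), np.float64(197.30832009037323))
```

View pics/top1c.png

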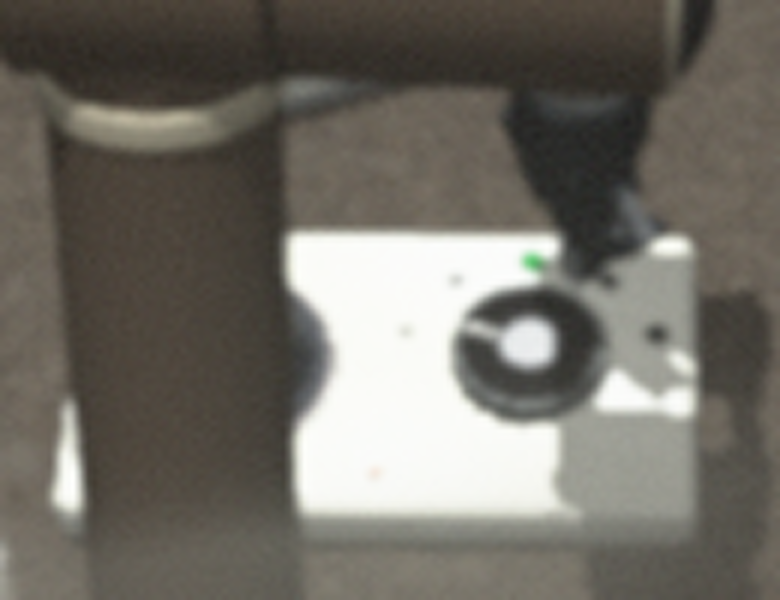

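View pics/side1c.png

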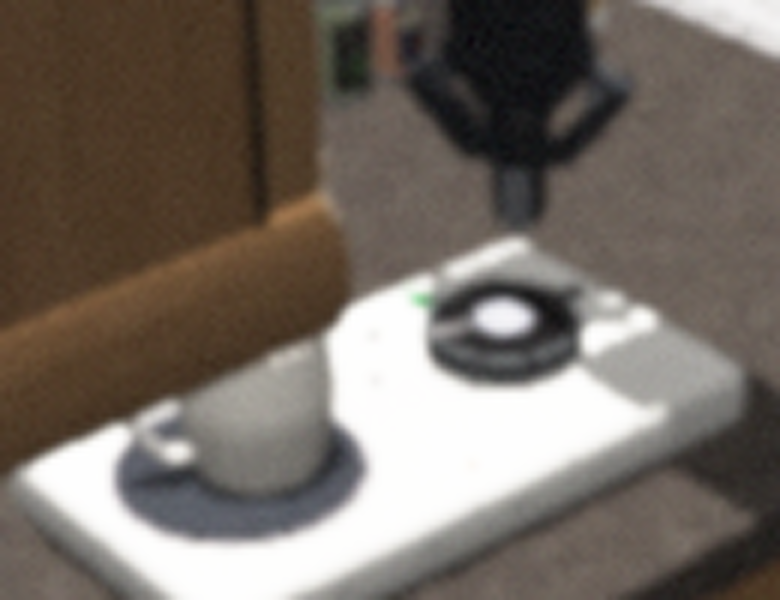

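Request:
step_arm(moves=[[[0,3,0,12,0,0,0],[0,3,0,24,0,0,0],[0,3,0,32,0,0,0],[0,3,0,36,0,0,0],[0,3,0,37,0,0,0],[0,3,0,37,0,0,0],[0,3,0,37,0,0,0]]])

```text
time_s: 3.45
eef_pos: [0.5228, 0.0007, 0.0646]
tool_rot: [[-0.587, 0.809, 0.001], [0.809, 0.587, -0.0], [-0.001, 0.001, -1.0]]
ft_force: [-0.5, -0.3, -0.3]
width: -0.001
```

Request:
step_arm(moves=[[[0,0,0,1,0,0,0],[0,0,0,2,0,0,0],[0,0,0,2.5,0,0,0],[0,0,0,2.5,0,0,0],[0,0,0,2.5,0,0,0]]])

```text
time_s: 4.08
eef_pos: [0.5229, 0.0007, 0.0622]
tool_rot: [[-0.588, 0.809, 0.001], [0.809, 0.588, -0.0], [-0.001, 0.001, -1.0]]
ft_force: [-0.2, -0.4, 4.2]
width: -0.003
```

Request:
step_arm(moves=[[[0,0,0,2,0,0,0],[0,0.2,-3,2,0,0,0.1],[0,0.8,-5.9,2,0,0,0.2],[0,1.6,-8.8,2,0,0,0.3],[0,2.8,-11.6,2,0,0,0.4],[0,4.1,-14.3,2,0,0,0.5],[0,5.8,-16.8,2,0,0,0.6],[0,7.7,-19.1,2,0,0,0.7],[0,7.7,-19.1,2,0,0,0.7]]])

```text
time_s: 5.2
eef_pos: [0.5029, -0.0043, 0.0603]
tool_rot: [[0.072, 0.997, 0.001], [0.997, -0.072, -0.0], [-0.0, 0.001, -1.0]]
ft_force: [-0.7, -0.8, 6.6]
width: 0.002
```

```bash
cat > look.py <<'E'
from h import *
import sys
k=sys.argv[1]
for n in ("top","side"):
    im=imaging.camera(n)[:,:,::-1]
    x0,y0=(235,195) if n=="top" else (250,180)
    cv2.imwrite(f"pics/{n}{k}.png",cv2.resize(im[y0:y0+60,x0:x0+80],None,fx=9,fy=9,interpolation=cv2.INTER_CUBIC))
s=bot.state(); print(s['eef_pos'],s['tool_rot'],s['ft_force'],s['time_s'])
E
python3 look.py 2
```

```text
[ 0.50284489 -0.00433185  0.06027862] [[ 7.19050173e-02  9.97410809e-01  1.16019765e-03]
 [ 9.97411477e-01 -7.19048331e-02 -1.99699121e-04]
 [-1.15758244e-04  1.17155382e-03 -9.99999307e-01]] [0.52021123 0.08314561 6.10778517] 5.3
```

View pics/top2.png

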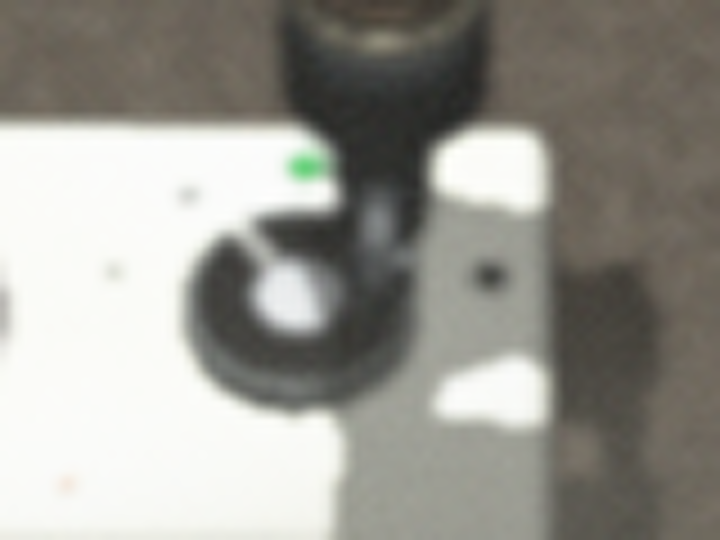

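View pics/side2.png

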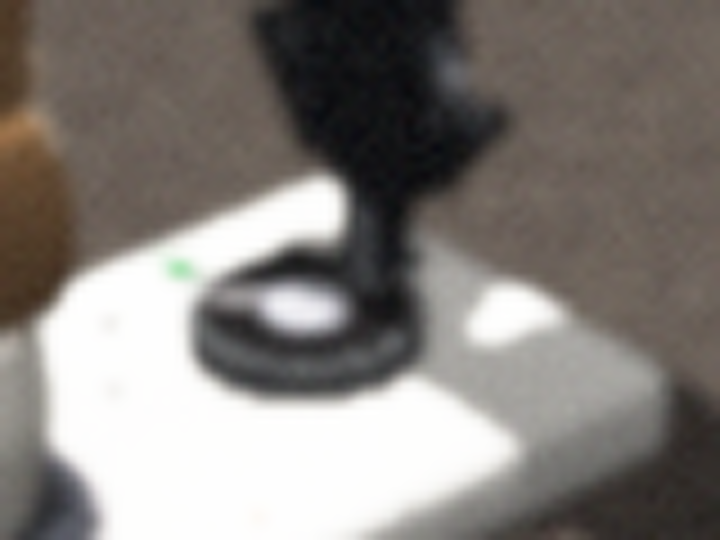

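Request:
step_arm(moves=[[[0,0.2,-3,0,0,0,0.1],[0,0.8,-5.9,0,0,0,0.2],[0,1.6,-8.8,0,0,0,0.3],[0,2.8,-11.6,0,0,0,0.4],[0,4.1,-14.3,0,0,0,0.5],[0,4.9,-15.5,0,0,0,0.55],[0,4.9,-15.5,0,0,0,0.55],[0,4.9,-15.5,0,0,0,0.55]]])

```text
time_s: 6.3
eef_pos: [0.4869, 0.0016, 0.06]
tool_rot: [[0.583, 0.813, -0.001], [0.813, -0.583, -0.0], [-0.001, -0.0, -1.0]]
ft_force: [-1.0, -1.2, 6.5]
width: -0.0
```

```bash
python3 look.py 3
```

```text
[0.48693685 0.00159206 0.0600024 ] [[ 5.82569744e-01  8.12780426e-01 -6.87605161e-04]
 [ 8.12780441e-01 -5.82570035e-01 -3.31697604e-04]
 [-6.70175482e-04 -3.65635038e-04 -9.99999709e-01]] [-1.06567426 -0.97617903  7.89099224] 6.4
```

View pics/top3.png

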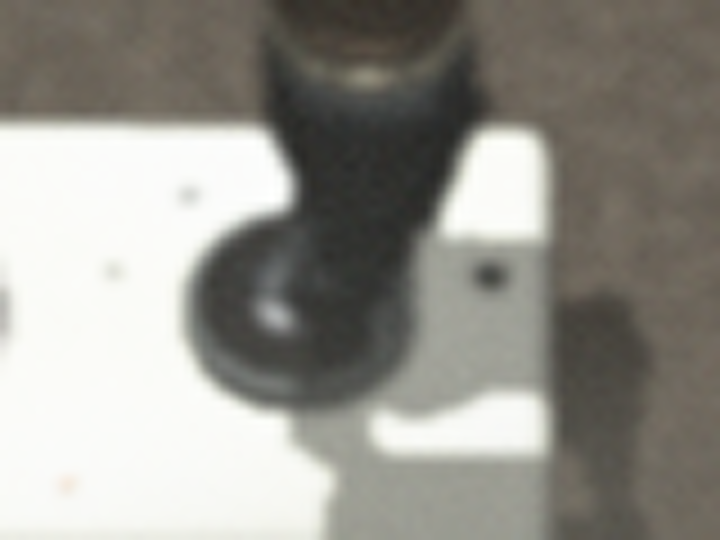

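View pics/side3.png

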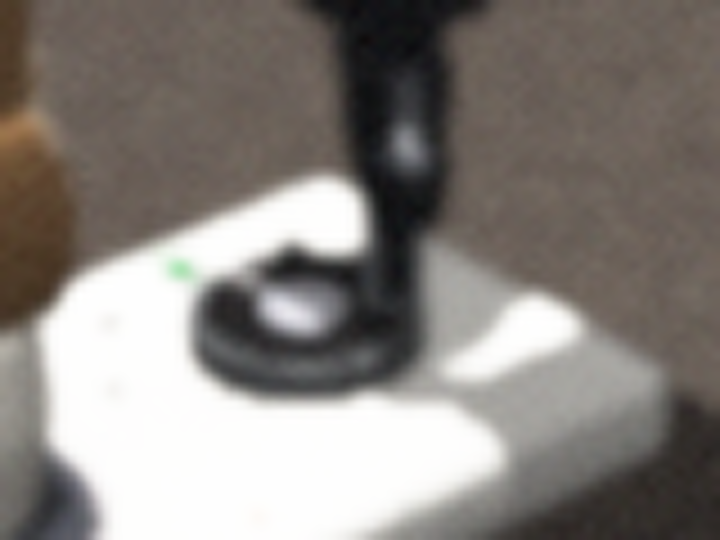

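```bash
python3 - <<'E'
from h import *
for a in (36,27,18,9,0,-9):
    f=lambda r:tuple(round((p-o+.5)*9-.5) for p,o in zip(proj('side',[.506+r*np.cos(np.radians(a-1)),.0255+r*np.sin(np.radians(a-1)),.060]),(250,180)))
    print(a,f(.018),f(.03),f(.042))
E
```

```text
36 (259, 299) (227, 295) (196, 292)
27 (261, 295) (231, 289) (202, 283)
18 (265, 291) (237, 283) (210, 275)
9 (269, 288) (245, 278) (221, 268)
0 (274, 286) (254, 273) (233, 261)
-9 (281, 283) (264, 270) (247, 256)
```

Request:
step_arm(moves=[[[0,0.2,-2,0,0,0,0.07],[0,0.4,-3.9,0,0,0,0.13],[0,0.4,-3.9,0,0,0,0.13],[0,0.4,-3.9,0,0,0,0.13]]])

```text
time_s: 6.9
eef_pos: [0.484, 0.0039, 0.06]
tool_rot: [[0.683, 0.731, -0.001], [0.731, -0.683, -0.001], [-0.001, 0.0, -1.0]]
ft_force: [-1.3, -2.1, 6.2]
width: -0.002
```

```bash
python3 look.py 4
```

```text
[0.48399963 0.00393049 0.05998249] [[ 6.82773941e-01  7.30629348e-01 -7.07898064e-04]
 [ 7.30628905e-01 -6.82774307e-01 -8.05350843e-04]
 [-1.07174757e-03  3.26617819e-05 -9.99999425e-01]] [-1.13727002 -2.42115537  6.0651082 ] 7.0
```

View pics/side4.png

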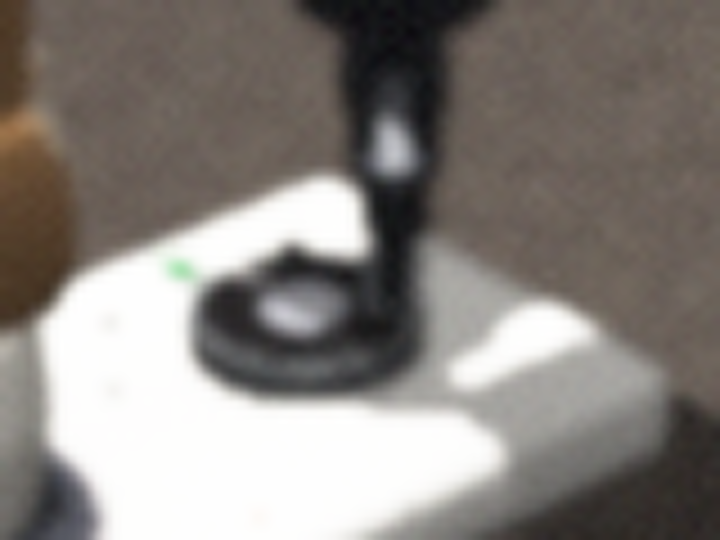

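Request:
step_arm(moves=[[[0,0,0,-5,0,0,0],[0,0,0,-15,0,0,0],[0,0,0,-35,0,0,0],[0,-20,20,-60,0,0,0],[0,-50,50,-90,0,0,0],[0,-80,75,-110,0,0,0],[0,-80,75,-110,0,0,0]]])

```text
time_s: 7.88
eef_pos: [0.4856, -0.1075, 0.1718]
tool_rot: [[0.686, 0.728, 0.004], [0.728, -0.686, -0.001], [0.002, 0.004, -1.0]]
ft_force: [-0.4, -0.5, -0.6]
width: -0.002
```

```bash
python3 look.py 5
```

```text
[ 0.4836386  -0.10495454  0.16941147] [[ 6.84024245e-01  7.29458594e-01 -9.96171359e-04]
 [ 7.29459270e-01 -6.84023446e-01  1.04881160e-03]
 [ 8.36600687e-05 -1.44407899e-03 -9.99998954e-01]] [-0.81578725  0.6039661  -0.84868867] 7.975
```

View pics/top5.png

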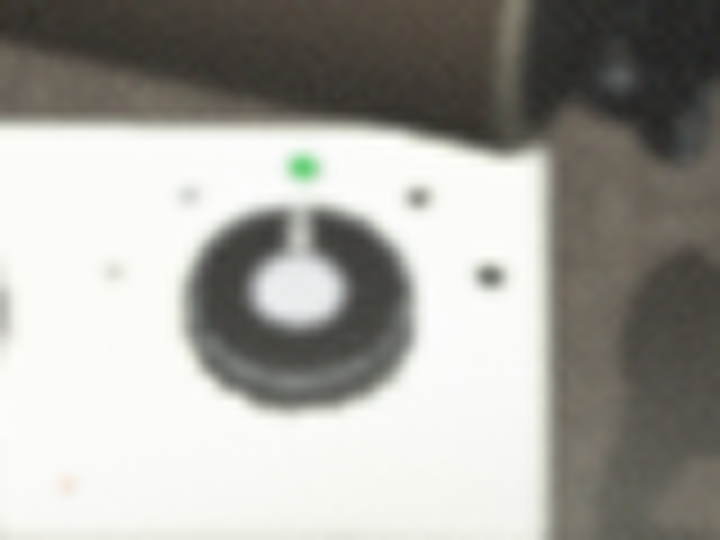

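View pics/side5.png

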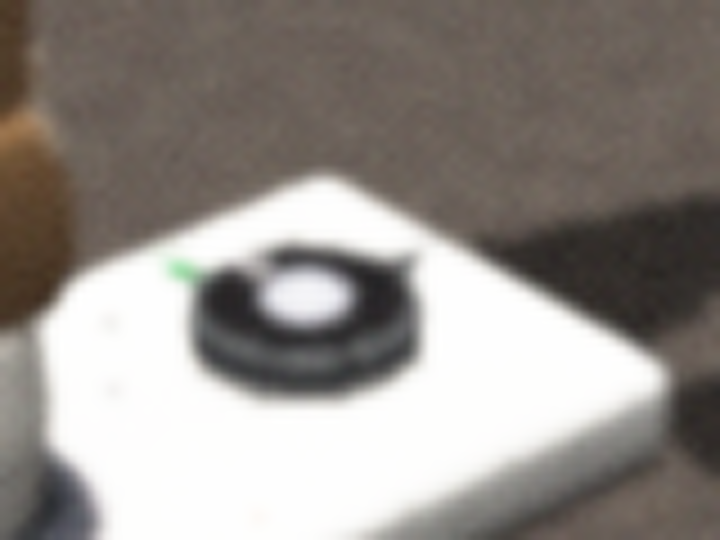

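The top view shows the line at (300,230), pointing straight at the green dot at (303,167). The dial has clicked in and the hand is clear.

```bash
python3 -c "
from workcell import bot
print(bot.hand_in())"
```

```text
the job is handed in; nothing more can be done
None
```

The dial is now in the notch at the green dot, and the job is handed in; no verdict is reported back.

- **The turn:** The dial started in the notch at 0. I pressed the shut fingertips on its rubber ring, about 30 mm from the axis, with roughly 6–8 N. I dragged them round clockwise and added about 0.13 rad at the end because they had slipped slightly.
- **Final pictures:** After I lifted straight off and backed away, the top view shows the white line pointing straight at the green dot. The dot sits at the same pixels as in earlier views, so the warmer did not visibly move.
- **At hand-in:** The hand was clear of everything, at about 0.17 m height. The wrist force read about 1 N, as it does in free air.
- **Not checked:** My last pictures did not cover the mug, honey jar and tin. The arm stayed away from all three, and no force reading suggested contact.

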